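# Dock the battery and hold the terminal cover open

### The arm

A 6-joint arm with a two-finger parallel gripper is mounted at the origin on a cart in front of the work surface, level with it; the furniture and walls round the work are solid. World frame = base frame: x ahead of the robot, y to its left, z up, the work surface at z = 0. Lengths are in m, angles in degrees, forces in N, time in s.
With the tool pointing down it reaches from about 0.375 to 0.9 m from the base axis. Payload 3.1 kg.
Tool frame: the origin (TCP) lies between the finger pads; the fingertips stand 19 mm ahead of it and the grasp point (between the pads) is the TCP; z points along the fingers, x is the direction in which the jaws open and shut, and the axes are right-handed (so a half turn about z gives the same grasp; the last joint's range is limited). The gripper opens to 87 mm and grips with 3 to 60 N. Pads are 19 mm wide; open, the fingers measure 117 mm over their backs; the gripper's body (75 mm by 190 mm) begins 51 mm behind the grasp point.
Start: joints at [59.387, 30.224, 82.088, -0, 67.689, -10.227], TCP at [0.218, 0.586, 0.242] pointing down, gripper open.
Joint ranges: [-176.69, 176.69], [-43.24, 126.21], [12.49, 139.97], [-82, 262], [0, 151.66], [-163.58, 163.58]. Speed limits (degrees/s): [159.86, 159.86, 180, 180, 180, 180].

### API

Orientations are given as a 3x3 rotation matrix whose columns are the frame's x, y, z axes.
In Python, from rig import read_state, capture, camera_info, hand_in, spot_in, silhouettes gives the robot as it stands.
- The arm moves only by the shell command python3 -m jog 'ROWS'. ROWS is text: rows parted by semicolons, each of 7 numbers parted by spaces: the shift along the tool's x, y, z in m, then the turn, a rotation vector about the tool's x, y, z in degrees, then the opening, from 0 (shut) to 1 (fully open). A call has 1 to 8 rows; each row is the pose to reach, as a shift and turn from the pose commanded when the call began, along the tool's axes at that moment; what a row does not reach only later rows make up. A row lasts 1/8 s, in which the tool goes at most 62.5 mm and 10.7 degrees, less where a joint would pass 70% of its speed; a pose out of reach is approached as far as the arm can. A call with a gripper value outside its range is refused whole. The fingers move at their own pace and stop on an object; the grip force is fixed at half the most. Time passes only in rows, so rows that repeat a pose let the fingers close. It gives the time, the measured TCP pose, the force and the opening at its end, in the units of the state.
- read_state(): the state, without advancing time (a new reading comes with each control period).
- capture(name): name is "scene" or "top" or "wrist"; returns (picture, depth): 420x560x3 uint8, red, green, blue; 420x560 float32, m along the optical axis (not along the pixel's ray), 0 where there is no reading.
- camera_info(name): a dict with "vfov" (degrees; the focal length in pixels is half the picture's height over the tangent of half this angle, whatever the lens; pixels are square), "cx", "cy" (the principal point, pixels), "R" (3x3) and "t" (3): a world point X has camera coordinates R X + t; the wrist camera has in their place "tool_from_camera" (4x4, takes a point from camera to tool coordinates, whose origin is the TCP and whose axes are the tool frame's). Camera axes: x right, y down, z forward; pixel columns grow to the right and rows downward; lengths in m; the calibration is good to about 2 mm. The wrist camera is an equidistant fisheye: a pixel r from the principal point sees the ray r / f radians off the axis. A picture is of the moment at which its call begins: read the wrist's pose just before it. camera_info takes no time and is no camera call.
- hand_in(): hands the job in, once; it reports no verdict.
Trained networks look in the newest picture that a camera, given by its name, has taken for a name from the list of things; names that differ only in an ending like _2 or _b are one class to them, and where a whole thing is asked for, a point or a joint stands for the part that bears it (a point fixed in the world has none). Each returns a list of dicts, best first, with "score" (0 to 1); they miss things now and then, are a little off and sometimes report something else, mostly with a low value. They report only what shows in the picture. A call takes as long as a camera call. They do not tell look-alikes from the thing itself.
- spot_in(label, camera): "centre" ([x, y, z] in m, in world coordinates, good to about 4 mm: the middle of the surface that is visible of it).
- silhouettes(label, camera): "region" (420x560 bool, what is visible of it).
The state is a dict: "time_s": time; "joint_positions": joint angles; "qvel": joint speeds; "tau": joint torques, N m; "position": TCP position; "tcp_rot": TCP orientation; "force": force on the tool from outside, world axes, zero at the start; "moment": the same for the moment, N m; "opening": opening from 0.0 (shut) to 1.0 (fully open).
Only numpy, scipy, OpenCV 4.12 (cv2) and the standard library are available. Lean on these libraries where they do the work, as an engineer would, in place of code of your own. Each camera call takes 0.05 s, during which the arm holds its last target.

### The job

Slide the battery on its black carrier along the dock's rail, in from the open flared end, until it is fully home and the spring plungers click into its notches, and let go of it. Then lift the white spring-shut cover of the terminal box by its red grip and hold it about 60 degrees open so that I can get the meter probes in: finish still holding it there, with the battery still locked home. Leave the other things on the bench where they lie.

Things in the scene. Friction and masses are not known exactly. Their poses are not given: they have to be found in the camera images.
- carrier: Blue/yellow battery (50 mm along x, 35 along y, body 15 to 63 mm high, tabs to 69) fixed on a loose black sliding carrier, 0.2 kg. Origin: centre of its underside, z up, x the sliding direction (either end first). Foot: flange 64 (x) x 52 (y) x 6 mm, a notch 18 mm long, 2.5 mm deep in the middle of each long side; above it a 34 mm wide neck. Grip the battery across its 35 mm, 30 to 55 mm up.
- dock: Grey battery dock, fixed to the bench; base plate 215 (x) x 236 (y) x 10 mm; origin on the bench, 17.5 mm to +x of the plate's centre; x points away from the rail's open end, y left. Aluminium rail along x at y = -55 mm; terminal box (80 x 84 mm, 58 mm high) centred at x = 35, y = 60 mm.
- dock_home (a point): Point on the rail's deck (10 mm above the bench) under the carrier's origin when fully home against the end stop; axes as the dock. Smooth low-friction channel 55 mm wide (flange 52). Lips 41 mm apart, from 8.5 to 13.5 mm above the deck, reach over the flange from 65 mm before this point to 45 mm past it, so the carrier can only be slid in along +x.
- dock_entry (a point): Point on the deck 115 mm before dock_home along -x, at the open end, no lips above: set the carrier's origin down over it, its x along the dock's x, then slide 115 mm along +x. Straight guides 55 mm apart begin 63 mm before dock_home; before those, flared guides open to about 78 mm apart at 103 mm before dock_home.
- plunger_l (a joint): Left of two steel spring plungers in the rail's walls beside dock_home; each sticks 4 mm out and springs into the carrier's notch at home; about 6 to 15 N of push passes both. m: 0 sprung out (also in the notch), up to 0.005 pressed back.
- plunger_r (a joint): Right spring plunger of the rail, the same.
- cover (a joint): White cover of the terminal box, 84 by 86 mm, rad: 0 shut, grows as it opens upward, up to 1.75; about 60 degrees is 1.05. Its weight and a spring always pull it shut (1 to 2 N at the grip).
- cover_grip (a point): Centre of the cover's red grip: a disc 26 mm across, 16 mm thick along the dock's y, on a 12 mm wide stem, 34 mm beyond the cover's free edge (on the rail's open-end side); 62 mm above the bench when shut, free below. Gripped across the 16 mm it can turn between the pads, so the gripper may stay upright. 120 mm from the hinge line; its arc goes up and to the dock's +x.
- cover_hinge (a point): Point on the cover's hinge axis (along the dock's y) in line with the grip, 60 mm above the bench, at the far side of the terminal box; axes as the dock.
- tape_green: Roll of green tape, 58 mm across, 18 mm high, on the left; a bystander.
- screwdriver_red: Screwdriver with a red handle, 196 mm long, behind on the right; a bystander.
- side_cutters: Side cutters with red handles, 128 mm long, on the right; a bystander.
- small_module: Small green circuit board, 40 by 60 by 18 mm, behind the dock; a bystander.
There are look-alikes about, which are no part of the job. Leave any pink or turquoise look-alike of the carrier alone.

How it is judged:
By the outcome, as a careful person would: the job done as asked, in the order asked, and still so for the second after the job is handed in, while the arm keeps its last pose, push and grip.
It also fails if it takes over 58 s, if anything falls off the work surface, if the arm or the gripper's body presses on something with over 40 N, if the wrist force passes 120 N, or if a joint passes its speed limit or range.

## Working session

There is one attempt and no reset: what is moved stays moved. The work goes in short steps, Python scripts to look and compute and a shell command to move; the robot and the scene stay as the last step left them, time stands still between calls to the robot, and variables do not carry over. Pictures are saved under pics/ and viewed, and the job is handed in when it is done.

```bash
mkdir -p pics; ls; python3 - <<'E'
from rig import *
import cv2
s=read_state(); print(s)
for n in ["scene","top","wrist"]:
    p,d=capture(n); cv2.imwrite(f"pics/{n}0.png",p[:,:,::-1])
    i=camera_info(n); print(n,i)
E
```

```text
pics
{'time_s': 0.0, 'joint_positions': array([ 5.93879586e+01,  3.02787933e+01,  8.21562599e+01, -4.00472892e-04,
        6.76864543e+01, -1.02266251e+01]), 'qvel': array([-0.05842332,  0.19115004,  0.02619456, -0.01836117,  0.00070428,
       -0.21720157]), 'tau': array([ 2.21453238e-04, -4.40036631e+01, -1.76596856e+01,  6.34972542e-02,
        5.78921009e-02, -1.61001872e-04]), 'position': array([0.21732479, 0.58527576, 0.24057412]), 'tcp_rot': array([[ 3.48329850e-01,  9.37371411e-01, -1.07434483e-03],
       [ 9.37369700e-01, -3.48331310e-01, -1.82844502e-03],
       [-2.08816003e-03, -3.70156307e-04, -9.99997751e-01]]), 'force': array([-0.14036898,  0.30990048, -0.15873163]), 'moment': array([ 0.04404101, -0.01357369,  0.00593446]), 'opening': 0.9986247897953684}
scene {'vfov': 55.13792084128714, 'cx': 275.8745366923744, 'cy': 203.93607256642304, 'R': array([[ 0.87179996, -0.48986056,  0.00120702],
       [-0.30433219, -0.54354447, -0.78226679],
       [ 0.38385772,  0.68161282, -0.62294239]]), 't': array([-0.53570833,  0.20607272,  1.134627  ])}
top {'vfov': 57.44755414088902, 'cx': 278.93501710616084, 'cy': 207.47092278612544, 'R': array([[-0.01150708, -0.99993203,  0.0018783 ],
       [-0.99705521,  0.0113315 , -0.07584525],
       [ 0.07581881, -0.00274553, -0.99711783]]), 't': array([-0.07282526,  0.58542287,  1.08147098])}
wrist {'vfov': 65.70646984690485, 'cx': 273.8299643306965, 'cy': 209.44136376552692, 'tool_from_camera': array([[ 9.99999778e-01, -5.79819377e-04, -3.28615230e-04,
        -1.32054871e-04],
       [ 6.42668416e-04,  9.69509821e-01,  2.45051616e-01,
        -6.62992516e-02],
       [ 1.76510018e-04, -2.45051773e-01,  9.69509978e-01,
        -1.42951986e-01],
       [ 0.00000000e+00,  0.00000000e+00,  0.00000000e+00,
         1.00000000e+00]])}
```

View pics/scene0.png

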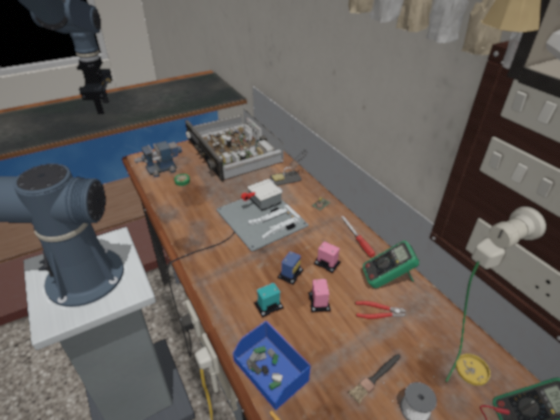

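View pics/top0.png

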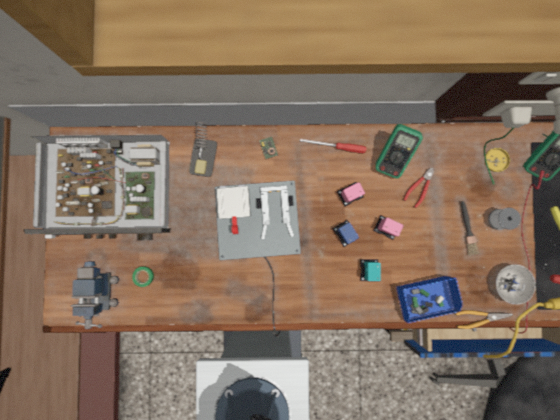

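View pics/wrist0.png

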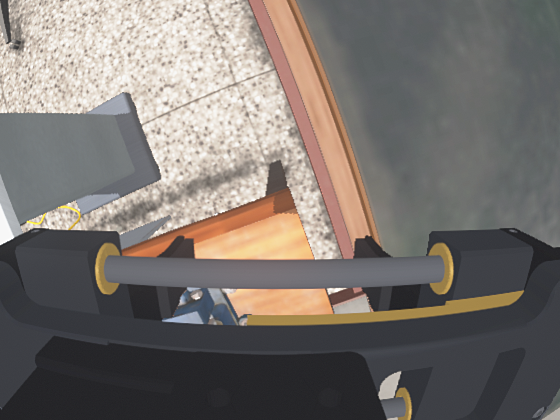

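Top picture: the dock is at about (258,220) with its rail's flare opening downwards, toward the robot. The red grip is at (234,226), and the dark blue battery at (346,233) sits beside pink and turquoise look-alikes. Next I'll measure.

```bash
cat > h.py <<'E'
import numpy as np, cv2
from rig import *
def cloud(n,d):
    i=camera_info(n); h,w=d.shape; f=h/2/np.tan(np.radians(i['vfov']/2))
    v,u=np.mgrid[:h,:w]
    c=np.stack([(u-i['cx'])/f*d,(v-i['cy'])/f*d,d],-1)
    return (c-i['t'])@i['R']   # R^T (c-t)
def proj(n,X):
    i=camera_info(n); f=420/2/np.tan(np.radians(i['vfov']/2))
    c=np.atleast_2d(X)@i['R'].T+i['t']; return c[:,:2]/c[:,2:]*f+[i['cx'],i['cy']]
E
python3 - <<'E'
from h import *
np.set_printoptions(precision=4,suppress=True)
for n in ["top","scene"]:
    p,d=capture(n); P=cloud(n,d); np.savez(f"{n}.npz",p=p,d=d,P=P)
    for l in ["carrier","dock","cover_grip","cover","plunger_l","plunger_r","tape_green","small_module"]:
        for r in spot_in(l,n)[:6]:
            print(n,l,round(r['score'],2),r['centre'],proj(n,r['centre'])[0])
    big=cv2.resize(p[170:270,180:420],None,fx=3.3,fy=3.3,interpolation=cv2.INTER_CUBIC) if n=="top" else cv2.resize(p[160:310,200:360],None,fx=4,fy=4,interpolation=cv2.INTER_CUBIC)
    cv2.imwrite(f"pics/{n}1.png",big[:,:,::-1])
print(read_state()['time_s'])
E
```

```text
top carrier 0.83 [0.5064, -0.27, 0.0604] [348.1176 233.8056]
top carrier 0.72 [0.6175, -0.278, 0.0614] [350.0476 193.8108]
top carrier 0.63 [0.4055, -0.326, 0.0625] [369.5942 270.4436]
top carrier 0.57 [0.522, -0.3819, 0.0652] [388.8327 227.6577]
top carrier 0.39 [0.6424, -0.4977, 0.0121] [421.8347 186.3707]
top dock 0.93 [0.5462, -0.0136, 0.0107] [256.3718 221.2055]
top cover_grip 0.73 [0.5886, 0.0436, 0.0612] [234.6478 205.459 ]
top cover 0.94 [0.5905, 0.044, 0.0595] [234.5715 204.8299]
top cover 0.32 [0.5104, -0.2691, 0.065] [348.0583 232.3425]
top tape_green 0.58 [0.3928, 0.3097, 0.0166] [143.3645 276.1437]
top tape_green 0.42 [0.7639, -0.0534, 0.0078] [269.3854 147.3979]
top small_module 0.52 [0.7631, -0.0529, 0.004] [269.2487 147.9634]
scene carrier 0.85 [0.5005, -0.2883, 0.0415] [291.1364 268.7625]
scene carrier 0.77 [0.6176, -0.2995, 0.0368] [328.3994 257.3916]
scene carrier 0.75 [0.3903, -0.3574, 0.0367] [267.844  303.8406]
scene carrier 0.59 [0.5108, -0.4099, 0.0435] [319.2513 297.9483]
scene carrier 0.26 [0.7641, -0.0583, 0.0075] [322.1003 203.7483]
scene dock 0.85 [0.5457, -0.0283, 0.0096] [261.817  218.5361]
scene dock 0.29 [0.7638, -0.0578, 0.0044] [321.8802 204.4001]
scene cover_grip 0.92 [0.5852, 0.0389, 0.0647] [262.5689 190.8485]
scene cover 0.89 [0.589, 0.0413, 0.0639] [263.2412 190.3362]
scene cover 0.39 [0.5474, -0.0263, 0.0068] [262.0087 218.6728]
scene plunger_l 0.69 [0.5013, -0.2854, 0.0383] [290.8137 268.7604]
scene plunger_l 0.38 [0.7622, -0.0573, 0.0032] [321.3882 204.7348]
scene plunger_r 0.69 [0.5013, -0.2854, 0.0383] [290.8137 268.7604]
scene plunger_r 0.38 [0.7622, -0.0573, 0.0032] [321.3882 204.7348]
scene tape_green 0.6 [0.3898, 0.3023, 0.0124] [182.561  180.4498]
scene small_module 0.44 [0.763, -0.056, 0.0052] [321.4082 204.0051]
1.05
```

View pics/top1.png

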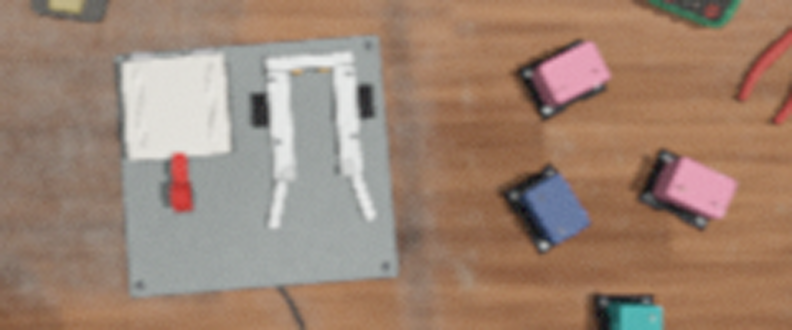

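View pics/scene1.png

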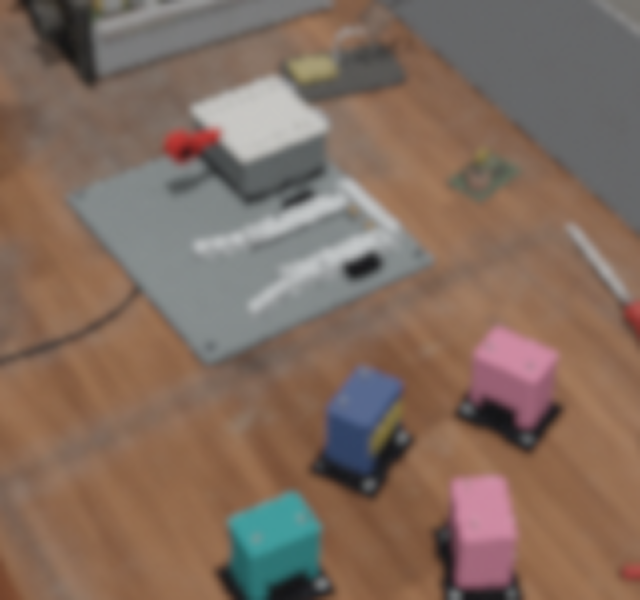

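```bash
python3 - <<'E'
from h import *
np.set_printoptions(precision=4,suppress=True)
z=np.load("top.npz");P=z['P'];p=z['p'].astype(int)
def rect(m,name):
    X=P[m]; r=cv2.minAreaRect(X[:,:2].astype(np.float32)*1000); print(name,len(X),r,'z',np.percentile(X[:,2],[5,50,95]),X.mean(0))
box=lambda x0,x1,y0,y1,z0,z1:(P[...,0]>x0)&(P[...,0]<x1)&(P[...,1]>y0)&(P[...,1]<y1)&(P[...,2]>z0)&(P[...,2]<z1)
rect(box(.4,.75,-.17,.15,.006,.016),'plate')
rect(box(.4,.75,-.17,.15,.018,.04),'rail')
rect(box(.56,.75,-.0,.15,.05,.08),'cover')
red=(p[...,0]>130)&(p[...,1]<70)
rect(box(.4,.75,-.17,.15,.03,.08)&red,'grip')
print(P[box(.4,.75,-.17,.15,.03,.08)&red][:60])
b=box(.45,.57,-.34,-.22,.052,.08); rect(b,'batt top')
b=box(.45,.57,-.34,-.22,.005,.08); rect(b,'batt all')
E
```

```text
plate 4307 ((576.7503662109375, -9.990371704101562), (346.0730285644531, 319.0172424316406), 0.04241699352860451) z [0.0069 0.0103 0.0139] [ 0.539  -0.0171  0.0104]
rail 765 ((617.3214111328125, 12.886810302734375), (248.8961639404297, 260.1557312011719), 4.404865741729736) z [0.0198 0.024  0.0333] [ 0.5974 -0.0529  0.0247]
cover 916 ((654.7496337890625, 67.10626220703125), (216.30392456054688, 99.4186019897461), 18.16555404663086) z [0.0608 0.0641 0.0675] [0.6021 0.0491 0.0641]
grip 33 ((524.4490356445312, 43.00414276123047), (20.826936721801758, 12.052931785583496), 11.927581787109375) z [0.0672 0.073  0.0763] [0.5245 0.0429 0.0723]
[[0.5341 0.0475 0.0684]
 [0.5342 0.045  0.0661]
 [0.5342 0.0423 0.0658]
 [0.534  0.0389 0.0712]
 [0.5314 0.0474 0.0687]
 [0.5312 0.0442 0.0731]
 [0.5312 0.0413 0.0744]
 [0.5313 0.0391 0.0695]
 [0.5286 0.0501 0.0698]
 [0.5285 0.0469 0.0736]
 [0.5285 0.0441 0.0742]
 [0.5285 0.0417 0.071 ]
 [0.5284 0.0387 0.0735]
 [0.5258 0.0472 0.0711]
 [0.5258 0.0442 0.073 ]
 [0.5257 0.0413 0.0741]
 [0.5256 0.0384 0.0761]
 [0.5231 0.0469 0.0736]
 [0.5229 0.0409 0.0779]
 [0.5229 0.0385 0.0749]
 [0.523  0.0365 0.068 ]
 [0.5203 0.047  0.0724]
 [0.5203 0.0439 0.0754]
 [0.5203 0.0417 0.0709]
 [0.5202 0.0387 0.0736]
 [0.5175 0.0465 0.0767]
 [0.5176 0.0444 0.0712]
 [0.5175 0.0414 0.074 ]
 [0.5175 0.0385 0.0749]
 [0.5149 0.0471 0.0715]
 [0.5149 0.0444 0.0718]
 [0.5149 0.0418 0.0702]
 [0.5148 0.0385 0.0752]]
batt top 237 ((509.2963562011719, -269.6863098144531), (49.993247985839844, 35.048744201660156), 30.80255126953125) z [0.0591 0.063  0.0662] [ 0.5093 -0.2692  0.0629]
batt all 390 ((507.3150939941406, -279.1216735839844), (81.91403198242188, 104.8160629272461), 6.866966724395752) z [0.0061 0.0612 0.0658] [ 0.5094 -0.2645  0.0447]
```

The blue battery's top measures 50 x 35 mm at (0.509, -0.270), z 0.063, with its long axis at about 31°. The height and size match the carrier. Next I'll fit the dock's plate and rail.

```bash
cat >> h.py <<'E'
def warp(n,p,z,x0,x1,y0,y1,s=2.0):
    # s px per mm ; image rows: x descending, columns: y descending
    pts=np.array([[x1,y1,z],[x1,y0,z],[x0,y0,z],[x0,y1,z]])
    src=proj(n,pts).astype(np.float32); W=int((y1-y0)*1000*s);H=int((x1-x0)*1000*s)
    M=cv2.getPerspectiveTransform(src,np.float32([[0,0],[W,0],[W,H],[0,H]]))
    return cv2.warpPerspective(p,M,(W,H),flags=cv2.INTER_CUBIC)
E
python3 - <<'E'
from h import *
p=np.load("top.npz")['p']
def grid(im,x1,y1,s):
    im=im.copy()
    for k in range(0,800,20):
        if (k%100)==0: c=(255,255,0)
        else: continue
    return im
a=warp("top",p,.010,.42,.68,-.16,.14,2)
cv2.imwrite("pics/w10.png",a[:,:,::-1])
a=warp("top",p,.0235,.42,.68,-.16,.14,2)
cv2.imwrite("pics/w23.png",a[:,:,::-1])
E
```

```text
(no output)
```

View pics/w10.png

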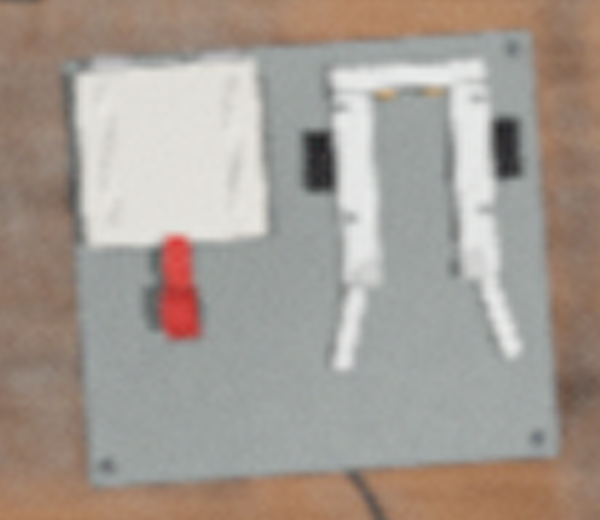

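View pics/w23.png

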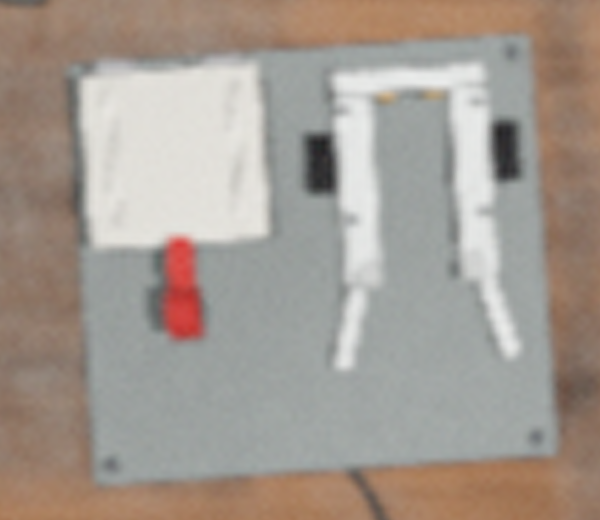

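```bash
cat >> h.py <<'E'
from scipy.spatial.transform import Rotation as Ro
def go(xyz,yaw=None,s=None):
    s=s or read_state(); R=s['tcp_rot']; d=R.T@(np.array(xyz)-s['position'])
    if yaw is None: T=R
    else:
        c,q=np.cos(np.radians(yaw)),np.sin(np.radians(yaw)); T=np.array([[c,q,0],[q,-c,0],[0,0,-1.]])
    rv=Ro.from_matrix(R.T@T).as_rotvec(degrees=True)
    print('rows to',xyz,yaw,':',np.round(d,4),np.round(rv,2),'rows',max(np.linalg.norm(d)/.0625,np.linalg.norm(rv)/10.7).round(1))
def st():
    s=read_state(); R=s['tcp_rot']; print('t',round(s['time_s'],2),'pos',s['position'].round(4),'yaw',np.degrees(np.arctan2(R[1,0],R[0,0])).round(2),'tz',R[:,2].round(4),'F',s['force'].round(1),'M',s['moment'].round(2),'op',round(s['opening'],3),'j',s['joint_positions'].round(1))
E
python3 - <<'E'
from h import *
go([.45,.2,.24],None)
go([.5,-.1,.24],None)
go([.509,-.269,.17],-59)
E
```

```text
rows to [0.45, 0.2, 0.24] None : [-0.2807  0.3522  0.0015] [0. 0. 0.] rows 7.2
rows to [0.5, -0.1, 0.24] None : [-0.5445  0.5036  0.0015] [0. 0. 0.] rows 11.9
rows to [0.509, -0.269, 0.17] -59 : [-0.6998  0.5709  0.0715] [  0.     0.   128.61] rows 14.5
```

```bash
python3 -m jog '-0.28 0.352 0 0 0 75 0.8; -0.28 0.352 0 0 0 75 0.8; -0.28 0.352 0 0 0 75 0.8; -0.28 0.352 0 0 0 75 0.8; -0.28 0.352 0 0 0 75 0.8; -0.28 0.352 0 0 0 75 0.8; -0.28 0.352 0 0 0 75 0.8; -0.544 0.503 0 0 0 128 0.8'; python3 -c "
from h import *
st(); go([.509,-.269,.17],-59)"
```

```text
time_s: 2.05
position: [0.4574, 0.1479, 0.242]
tcp_rot: [[0.959, -0.284, 0.004], [-0.284, -0.959, 0.0], [0.003, -0.001, -1.0]]
force: [0.5, -0.3, 0.5]
opening: 0.797
t 2.05 pos [0.4574 0.1479 0.242 ] yaw -16.49 tz [ 3.5e-03  3.0e-04 -1.0e+00] F [ 0.5 -0.3  0.5] M [-0.11  0.05 -0.06] op 0.797 j [  4.6  19.  102.4  -0.   58.4  21.1]
rows to [0.509, -0.269, 0.17] -59 : [0.1675 0.3852 0.0721] [-0.14 -0.15 42.51] rows 6.8
```

```bash
python3 -m jog '0.167 0.385 0.072 0 0 42.5 0.8; 0.167 0.385 0.072 0 0 42.5 0.8; 0.167 0.385 0.072 0 0 42.5 0.8; 0.167 0.385 0.072 0 0 42.5 0.8; 0.167 0.385 0.072 0 0 42.5 0.8; 0.167 0.385 0.072 0 0 42.5 0.8; 0.167 0.385 0.072 0 0 42.5 0.8; 0.167 0.385 0.072 0 0 42.5 0.8'; python3 -c "
from h import *
st(); go([.509,-.269,.17],-59)
p,d=capture('wrist'); np.savez('w1.npz',p=p,d=d); cv2.imwrite('pics/w1.png',p[:,:,::-1])
p,d=capture('top'); P=cloud('top',d); np.savez('top2.npz',p=p,d=d,P=P); cv2.imwrite('pics/t2.png',p[:,:,::-1])
"
```

```text
time_s: 3.05
position: [0.5089, -0.2709, 0.169]
tcp_rot: [[0.517, -0.856, 0.001], [-0.856, -0.517, -0.002], [0.002, -0.0, -1.0]]
force: [-0.5, 0.7, -0.8]
opening: 0.799
t 3.05 pos [ 0.5089 -0.2709  0.169 ] yaw -58.9 tz [ 0.0015 -0.0018 -1.    ] F [-0.5  0.7 -0.8] M [-0.05  0.13  0.  ] op 0.799 j [-39.1  31.8  93.2  -0.   54.8  19.8]
rows to [0.509, -0.269, 0.17] -59 : [-0.0015 -0.0011 -0.001 ] [-0.02 -0.13  0.1 ] rows 0.0
```

View pics/w1.png

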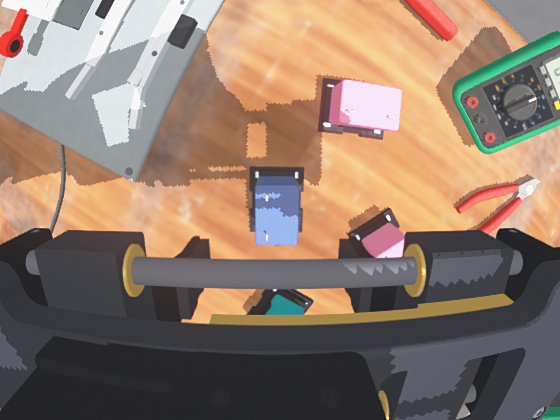

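The wrist picture shows the blue battery at (276,210), centred between the fingers (columns 195 and 360). Its sides run along the image columns. I'll measure it from the wrist depth.

```bash
cat >> h.py <<'E'
def wcloud(d,s):
    i=camera_info('wrist'); f=210/np.tan(np.radians(i['vfov']/2)); v,u=np.mgrid[:420,:560]
    x=(u-i['cx']);y=(v-i['cy']); r=np.hypot(x,y)+1e-9; th=r/f
    k=np.tan(th)/r
    c=np.stack([x*k*d,y*k*d,d],-1); T=i['tool_from_camera']
    tool=c@T[:3,:3].T+T[:3,3]
    return tool, tool@s['tcp_rot'].T+s['position']
E
python3 - <<'E'
from h import *
np.set_printoptions(precision=4,suppress=True)
s=read_state(); z=np.load('w1.npz'); t,P=wcloud(z['d'],s); p=z['p'].astype(int)
blue=(p[...,2]>p[...,0]+25)&(p[...,2]>p[...,1]+15)
m=blue&(P[...,2]>.055)&(P[...,2]<.08)&(np.hypot(P[...,0]-.509,P[...,1]+.27)<.06)
X=P[m]; r=cv2.minAreaRect((X[:,:2]*1000).astype(np.float32)); print(m.sum(),r,X.mean(0),np.percentile(X[:,2],[5,50,95]))
# fit line of mid in tool frame
X=t[m]; 
for y0 in np.arange(X[:,1].min(),X[:,1].max(),.005):
    q=X[(X[:,1]>=y0)&(X[:,1]<y0+.005)]; print(round(y0,4),len(q),q[:,0].min() if len(q) else 0,q[:,0].max() if len(q) else 0)
m=(P[...,2]>.003)&(P[...,2]<.012)&(p.sum(-1)<150)&(np.hypot(P[...,0]-.509,P[...,1]+.27)<.07)
print('foot',m.sum(),t[m].min(0),t[m].max(0))
E
```

```text
2631 ((507.96905517578125, -268.94549560546875), (50.0357780456543, 34.370479583740234), 30.559432983398438) [ 0.509  -0.2682  0.0628] [0.0617 0.0629 0.064 ]
-0.0241 332 -0.01439912908333832 0.019241290450403056
-0.0191 255 -0.014468850667907157 0.01928721087765195
-0.0141 260 -0.014615242545120814 0.019390996912085557
-0.0091 271 -0.01464884049038796 0.01946171233402299
-0.0041 273 -0.014710715974545438 0.01959914292004031
0.0009 263 -0.014832844878839145 0.01879467385486495
0.0059 254 -0.01486353247632876 0.018958088325175298
0.0109 249 -0.014935502763714144 0.019036061590917353
0.0159 242 -0.015053158183821773 0.019141720647946225
0.0209 229 -0.015049510277566966 0.01929277892242402
0.0259 3 0.0012294328934375066 0.017657220289985398Traceback (most recent call last):
  File "<stdin>", line 12, in <module>
    return umr_minimum(a, axis, None, out, keepdims, initial, where)
ValueError: zero-size array to reduction operation minimum which has no identity
```

```bash
python3 -c "
from h import *
go([.508,-.269,.043],-59.4)"
```

```text
rows to [0.508, -0.269, 0.043] -59.4 : [0.0025 0.0011 0.1262] [0.01 0.09 0.7 ] rows 2.0
```

```bash
python3 -m jog '0.0025 0.001 0.05 0 0 0.7 0.8; 0.0025 0.001 0.095 0 0 0.7 0.8; 0.0025 0.001 0.12 0 0 0.7 0.8; 0.0025 0.001 0.126 0 0 0.7 0.8; 0.0025 0.001 0.126 0 0 0.7 0.8'; python3 -c "
from h import *
st()"; python3 -m jog '0 0 0 0 0 0 0.2; 0 0 0 0 0 0 0.2; 0 0 0 0 0 0 0.2; 0 0 0 0 0 0 0.2; 0 0 0 0 0 0 0.2'; python3 -c "
from h import *
st()"
```

```text
time_s: 3.78
position: [0.5091, -0.2682, 0.0441]
tcp_rot: [[0.511, -0.859, 0.0], [-0.859, -0.511, -0.0], [0.0, -0.0, -1.0]]
force: [0.7, -0.1, -0.2]
opening: 0.801
t 3.77 pos [ 0.5091 -0.2682  0.0441] yaw -59.25 tz [ 1.e-04 -1.e-04 -1.e+00] F [ 0.7 -0.1 -0.2] M [-0.14  0.16  0.  ] op 0.801 j [-38.9  43.   97.1   0.   39.9  20.3]
time_s: 4.4
position: [0.5095, -0.27, 0.0441]
tcp_rot: [[0.51, -0.86, 0.002], [-0.86, -0.51, -0.002], [0.002, -0.001, -1.0]]
force: [0.5, -1.8, 2.5]
opening: 0.397
t 4.4 pos [ 0.5095 -0.27    0.0441] yaw -59.33 tz [ 0.0019 -0.0018 -1.    ] F [ 0.5 -1.8  2.5] M [-0.34 -0.01 -0.  ] op 0.397 j [-39.   43.   97.   -0.   39.8  20.3]
```

Opening 0.397 is 34.5 mm, so the 35 mm battery is held. Next I'll lift and carry it to the entry.

```bash
python3 -m jog '0 0 -0.03 0 0 0 0.2; 0 0 -0.07 0 0 0 0.2; 0 0 -0.08 0 0 0 0.2; 0 0 -0.08 0 0 0 0.2'; python3 -c "
from h import *
st(); go([.475,-.074,.115],-86.35)"
```

```text
time_s: 4.9
position: [0.5085, -0.2689, 0.1235]
tcp_rot: [[0.51, -0.86, -0.0], [-0.86, -0.51, 0.0], [-0.0, 0.0, -1.0]]
force: [-0.8, 0.5, -2.0]
opening: 0.398
t 4.9 pos [ 0.5085 -0.2689  0.1235] yaw -59.33 tz [-1.e-04  1.e-04 -1.e+00] F [-0.8  0.5 -2. ] M [-0.11  0.14  0.  ] op 0.398 j [-39.   35.6  95.2   0.   49.2  20.3]
rows to [0.475, -0.074, 0.115] -86.35 : [-0.1847 -0.0706  0.0085] [0.000e+00 1.000e-02 2.702e+01] rows 3.2
```

```bash
python3 -m jog '-0.04 -0.015 0 0 0 6 0.2; -0.09 -0.034 0 0 0 13 0.2; -0.14 -0.053 0 0 0 20 0.2; -0.17 -0.065 0.008 0 0 25 0.2; -0.185 -0.071 0.008 0 0 27 0.2; -0.185 -0.071 0.008 0 0 27 0.2; -0.185 -0.071 0.008 0 0 27 0.2'; python3 -c "
from h import *
st(); 
p,d=capture('wrist'); np.savez('w2.npz',p=p,d=d); cv2.imwrite('pics/w2.png',p[:,:,::-1])
"
```

```text
time_s: 5.78
position: [0.4755, -0.0743, 0.1149]
tcp_rot: [[0.064, -0.998, -0.001], [-0.998, -0.064, 0.0], [-0.0, 0.001, -1.0]]
force: [0.3, -0.3, -1.5]
opening: 0.404
t 5.78 pos [ 0.4755 -0.0743  0.1149] yaw -86.31 tz [-6.e-04  1.e-04 -1.e+00] F [ 0.3 -0.3 -1.5] M [-0.05  0.14  0.02] op 0.404 j [-22.2  31.4 109.   -0.   39.6  64.1]
```

View pics/w2.png

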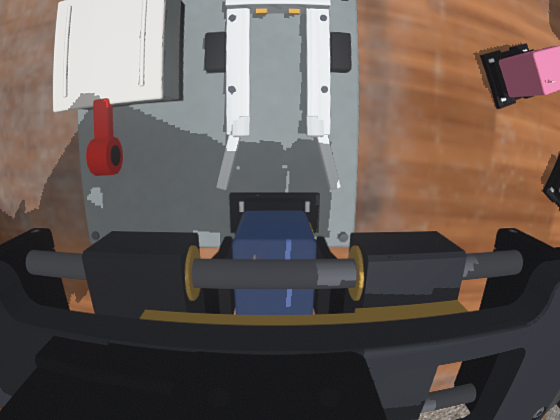

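The wrist picture shows the carrier foot at columns 230–319, squarely in front of the rail. The lips run from about (240,130) to (240,20) and from (312,130) to (312,20), and the flares end at (222,188) and (337,186). I'll fit the rail from depth.

```bash
python3 - <<'E'
from h import *
np.set_printoptions(precision=4,suppress=True)
s=read_state(); z=np.load('w2.npz'); t,P=wcloud(z['d'],s); p=z['p'].astype(int)
m=(P[...,2]>.0195)&(P[...,2]<.03)&(P[...,0]>.49)&(P[...,0]<.68)&(P[...,1]>-.13)&(P[...,1]<-.01)&(p.min(-1)>110)
print('ztop',np.percentile(P[m][:,2],[5,50,95]))
# in tool frame: tool -y is forward
T=t[m]
for y0 in np.arange(-.18,-.02,.01):
    q=T[(T[:,1]>=y0)&(T[:,1]<y0+.01)][:,0]
    if len(q)<6: continue
    L=q[q<.004]; Rr=q[q>=.004]
    # split at 0-ish
    L=q[q<0];Rr=q[q>0]
    if len(L)>3 and len(Rr)>3: print('fwd',round(-y0-.005,3),len(L),len(Rr),'L',L.min(),L.max(),'R',Rr.min(),Rr.max(),'mid in',(L.max()+Rr.min())/2,'out',(L.min()+Rr.max())/2)
print('fwd extents of lips', np.sort(-T[:,1])[[0,5,-6,-1]])
# rail front: flare ends / walls
g=(P[...,2]>.004)&(P[...,2]<.016)&(P[...,0]>.45)
# carrier foot in tool frame
k=(p.sum(-1)<120)&(t[...,2]>.025)&(t[...,2]<.05)&(np.abs(t[...,0])<.04)&(t[...,1]<-.02)&(t[...,1]>-.05)
print('foot',k.sum(),t[k].min(0),t[k].max(0),np.percentile(t[k][:,2],[10,50,90]))
gr=(p[...,0]>110)&(p[...,1]<60)&(P[...,0]<.6)&(P[...,2]>.03)&(P[...,1]>0); q=P[gr]
print('grip',len(q),q.min(0),q.max(0),q.mean(0))
big=q[q[:,0]<.535]; print(big.min(0),big.max(0))
E
```

```text
ztop [0.0214 0.0235 0.0262]
fwd 0.155 383 424 L -0.03469977972520797 -0.00026813923044410865 R 0.0004463292225758851 0.04007315914824164 mid in 8.909499606588823e-05 out 0.002686689711516834
fwd 0.145 288 285 L -0.03904678192233667 -0.017587508853766178 R 0.023543595334982043 0.05077522866571554 mid in 0.0029780432406079325 out 0.0058642233716894344
fwd 0.135 308 304 L -0.04976398316621431 -0.01741223472837722 R 0.02337936732131807 0.04048849506450092 mid in 0.0029835662964704263 out -0.0046377440508566965
fwd 0.125 310 307 L -0.05041390330310338 -0.01734047317060721 R 0.02329301961611912 0.05687232178645134 mid in 0.002976273222755954 out 0.0032292092416739797
fwd 0.115 315 314 L -0.03424845926106241 -0.01734949474522548 R 0.023607209291266418 0.05623770141204642 mid in 0.0031288572730204696 out 0.010994621075492005
fwd 0.105 320 307 L -0.03417838402932708 -0.01735197137920176 R 0.023787800829175924 0.040792646303495175 mid in 0.0032179147249870813 out 0.003307131137084047
fwd 0.095 296 293 L -0.034163571863450565 -0.017259863051953084 R 0.023880372233605635 0.04069822698723422 mid 
[... 725 characters left out ...]
114203295 -0.02808845179209505 R 0.03511491555174231 0.04477746340585966 mid in 0.0035132318798236292 out 0.0030980846458281835
fwd 0.035 152 138 L -0.0412173379957044 -0.0311086829402449 R 0.037813958492543175 0.04801705386405264 mid in 0.0033526377761491366 out 0.003399857934174119
fwd 0.025 100 92 L -0.04298127587959423 -0.03367032954936359 R 0.04064655756272874 0.04905731316414513 mid in 0.003488114006682575 out 0.0030380186422754515
fwd extents of lips [0.0226 0.0233 0.1594 0.1635]
foot 720 [-0.025  -0.0303  0.0275] [ 0.0251 -0.02    0.0429] [0.0288 0.0311 0.0393]
grip 1391 [0.5105 0.0311 0.0594] [0.5597 0.0484 0.0761] [0.534  0.0399 0.069 ]
[0.5105 0.0311 0.0607] [0.535  0.0484 0.0761]
```

The rail's midline lies at tool x = +3.1 mm and is parallel to the tool, with the foot's centre at 0. Flare tips are 22.6 mm ahead, so home is about 125.5 mm ahead. I'll shift, then lower onto the deck.

```bash
python3 -m jog '0.0031 -0.0105 0.015 0 0 0 0.2; 0.0031 -0.0105 0.035 0 0 0 0.2; 0.0031 -0.0105 0.05 0 0 0 0.2; 0.0031 -0.0105 0.056 0 0 0 0.2; 0.0031 -0.0105 0.06 0 0 0 0.2; 0.0031 -0.0105 0.06 0 0 0 0.2';  python3 -c "
from h import *
st(); 
p,d=capture('wrist'); np.savez('w3.npz',p=p,d=d); cv2.imwrite('pics/w3.png',p[:,:,::-1])
st()
"
```

```text
time_s: 6.58
position: [0.4862, -0.0763, 0.0556]
tcp_rot: [[0.064, -0.998, 0.0], [-0.998, -0.064, -0.0], [0.0, -0.0, -1.0]]
force: [-0.4, 0.9, -1.2]
opening: 0.397
t 6.58 pos [ 0.4862 -0.0763  0.0556] yaw -86.33 tz [ 0. -0. -1.] F [-0.4  0.9 -1.2] M [-0.01  0.15 -0.02] op 0.397 j [-22.   38.5 109.1  -0.   32.3  64.4]
t 6.62 pos [ 0.4863 -0.0763  0.0558] yaw -86.33 tz [ 5.e-04 -2.e-04 -1.e+00] F [ 0.6 -0.6 -1.1] M [-0.09  0.22  0.03] op 0.399 j [-21.9  38.5 109.1   0.   32.3  64.4]
```

View pics/w3.png

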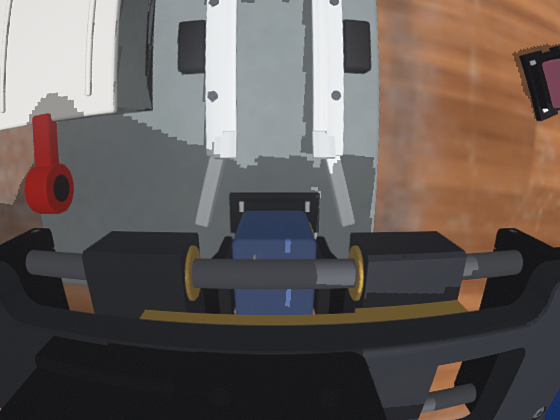

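```bash
python3 -m jog '0 -0.008 0.001 0 0 0 0.2; 0 -0.018 0.001 0 0 0 0.2; 0 -0.028 0.001 0 0 0 0.2; 0 -0.036 0.001 0 0 0 0.2; 0 -0.04 0.001 0 0 0 0.2';  python3 -c "
from h import *
st(); 
p,d=capture('wrist'); s=read_state(); np.savez('w4.npz',p=p,d=d); cv2.imwrite('pics/w4.png',p[:,:,::-1])
st()
"
```

```text
time_s: 7.25
position: [0.5268, -0.0736, 0.0546]
tcp_rot: [[0.064, -0.998, 0.001], [-0.998, -0.064, -0.0], [0.0, -0.0, -1.0]]
force: [0.3, -0.5, -1.7]
opening: 0.401
t 7.25 pos [ 0.5268 -0.0736  0.0546] yaw -86.31 tz [ 5.e-04 -2.e-04 -1.e+00] F [ 0.3 -0.5 -1.7] M [-0.04  0.16 -0.02] op 0.401 j [-20.   40.1 103.4  -0.   36.4  66.3]
t 7.3 pos [ 0.5271 -0.0737  0.0546] yaw -86.31 tz [ 1.1e-03 -3.0e-04 -1.0e+00] F [ 1.5  0.5 -2.3] M [-0.05  0.14  0.01] op 0.397 j [-20.   40.1 103.4   0.   36.4  66.3]
```

View pics/w4.png

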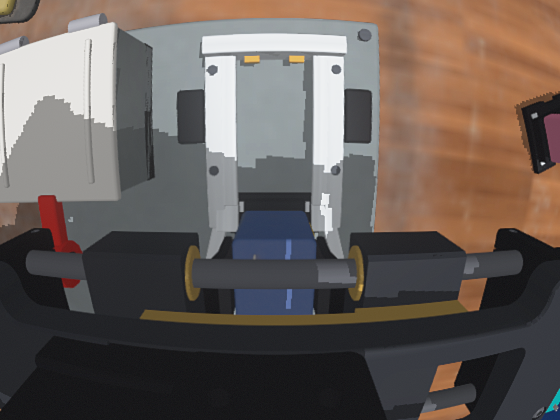

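The foot is under the lips at about (275,200) with no side force. Continuing along +x.

```bash
python3 -m jog '0 -0.01 0 0 0 0 0.2; 0 -0.02 0 0 0 0 0.2; 0 -0.03 0 0 0 0 0.2; 0 -0.038 0 0 0 0 0.2; 0 -0.04 0 0 0 0 0.2';  python3 -c "
from h import *
st()"; python3 -m jog '0 -0.006 0 0 0 0 0.2; 0 -0.012 0 0 0 0 0.2; 0 -0.018 0 0 0 0 0.2; 0 -0.022 0 0 0 0 0.2; 0 -0.022 0 0 0 0 0.2';  python3 -c "
from h import *
st()"
```

```text
time_s: 7.92
position: [0.5656, -0.071, 0.0543]
tcp_rot: [[0.065, -0.998, -0.002], [-0.998, -0.065, -0.0], [-0.0, 0.002, -1.0]]
force: [-2.3, -1.8, 0.5]
opening: 0.397
t 7.92 pos [ 0.5656 -0.071   0.0543] yaw -86.29 tz [-0.002 -0.    -1.   ] F [-2.3 -1.8  0.5] M [-0.4   0.65 -0.03] op 0.397 j [-18.4  41.8  97.7  -0.1  40.6  68. ]
time_s: 8.55
position: [0.5864, -0.0694, 0.0542]
tcp_rot: [[0.064, -0.998, -0.003], [-0.998, -0.064, 0.001], [-0.001, 0.003, -1.0]]
force: [-3.8, -1.1, 0.5]
opening: 0.399
t 8.55 pos [ 0.5864 -0.0694  0.0542] yaw -86.32 tz [-3.5e-03  7.0e-04 -1.0e+00] F [-3.8 -1.1  0.5] M [-0.22  1.   -0.02] op 0.399 j [-17.6  42.8  94.5  -0.   42.9  68.8]
```

```bash
python3 -m jog '0 -0.004 0 0 0 0 0.2; 0 -0.007 0 0 0 0 0.2; 0 -0.01 0 0 0 0 0.2; 0 -0.01 0 0 0 0 0.2';  python3 -c "
from h import *
st()"; python3 -m jog '0 -0.002 0 0 0 0 0.2; 0 -0.004 0 0 0 0 0.2; 0 -0.004 0 0 0 0 0.2';  python3 -c "
from h import *
st()
p,d=capture('wrist'); np.savez('w5.npz',p=p,d=d); cv2.imwrite('pics/w5.png',p[:,:,::-1])"
```

```text
time_s: 9.05
position: [0.6008, -0.0689, 0.055]
tcp_rot: [[0.063, -0.998, 0.006], [-0.998, -0.063, -0.0], [0.001, -0.006, -1.0]]
force: [3.0, 3.1, -2.6]
opening: 0.4
t 9.05 pos [ 0.6008 -0.0689  0.055 ] yaw -86.38 tz [ 6.3e-03 -2.0e-04 -1.0e+00] F [ 3.   3.1 -2.6] M [ 0.45 -0.38  0.04] op 0.4 j [-17.2  43.2  92.8   0.1  43.6  69.1]
time_s: 9.43
position: [0.602, -0.0688, 0.0545]
tcp_rot: [[0.064, -0.998, 0.0], [-0.998, -0.064, -0.0], [0.0, 0.0, -1.0]]
force: [0.5, 0.1, -2.3]
opening: 0.401
t 9.43 pos [ 0.602  -0.0688  0.0545] yaw -86.32 tz [ 0. -0. -1.] F [ 0.5  0.1 -2.3] M [ 0.15  0.04 -0.01] op 0.401 j [-17.1  43.4  92.4  -0.   44.2  69.3]
```

View pics/w5.png

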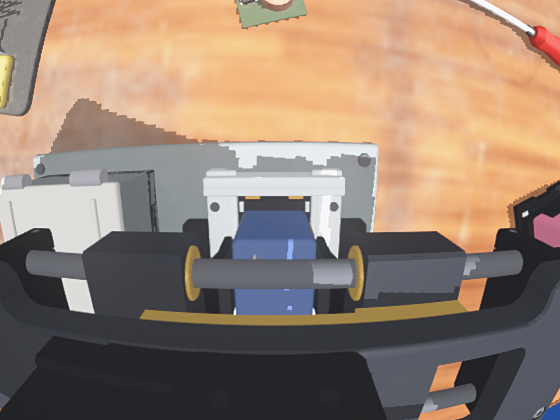

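The force flipped forward around 0.600, so the plungers likely clicked. I'll push a little further to confirm the end stop.

```bash
python3 -m jog '0 -0.002 0 0 0 0 0.2; 0 -0.003 0 0 0 0 0.2; 0 -0.003 0 0 0 0 0.2';  python3 -c "
from h import *
st()"; python3 -m jog '0 -0.002 0 0 0 0 0.2; 0 -0.002 0 0 0 0 0.2';  python3 -c "
from h import *
st()"
```

```text
time_s: 9.85
position: [0.6042, -0.0686, 0.0544]
tcp_rot: [[0.064, -0.998, -0.002], [-0.998, -0.064, 0.0], [-0.0, 0.002, -1.0]]
force: [-2.1, -0.5, -1.3]
opening: 0.399
t 9.85 pos [ 0.6042 -0.0686  0.0544] yaw -86.31 tz [-1.6e-03  1.0e-04 -1.0e+00] F [-2.1 -0.5 -1.3] M [-0.01  0.48  0.04] op 0.399 j [-17.   43.6  91.9  -0.   44.6  69.4]
time_s: 10.1
position: [0.6044, -0.0685, 0.0543]
tcp_rot: [[0.065, -0.998, -0.006], [-0.998, -0.065, 0.0], [-0.0, 0.006, -1.0]]
force: [-5.1, -1.5, 0.7]
opening: 0.399
t 10.1 pos [ 0.6044 -0.0685  0.0543] yaw -86.27 tz [-5.8e-03  1.0e-04 -1.0e+00] F [-5.1 -1.5  0.7] M [-0.35  1.19  0.14] op 0.399 j [-16.9  43.6  91.7  -0.1  44.9  69.4]
```

```bash
python3 -m jog '0 -0.002 0 0 0 0 0.2; 0 -0.005 0 0 0 0 0.2; 0 -0.005 0 0 0 0 0.2';  python3 -c "
from h import *
st()"
```

```text
time_s: 10.48
position: [0.605, -0.0685, 0.0545]
tcp_rot: [[0.066, -0.998, -0.016], [-0.998, -0.066, 0.0], [-0.001, 0.016, -1.0]]
force: [-14.8, -4.9, 10.3]
opening: 0.401
t 10.47 pos [ 0.605  -0.0685  0.0545] yaw -86.2 tz [-1.590e-02  3.000e-04 -9.999e-01] F [-14.8  -4.9  10.3] M [-0.99  2.65 -0.02] op 0.401 j [-16.8  43.8  91.2  -0.3  45.9  69.6]
```

It's firmly against the stop: 15 N with no further travel. I'll relax the push, open and lift.

```bash
python3 -m jog '0 0.003 0 0 0 0 0.2; 0 0.0065 0 0 0 0 0.2; 0 0.0065 0 0 0 0 0.2';  python3 -c "
from h import *
st()"; python3 -m jog '0 0 0 0 0 0 0.62; 0 0 0 0 0 0 0.62; 0 0 0 0 0 0 0.62; 0 0 -0.01 0 0 0 0.62; 0 0 -0.04 0 0 0 0.62; 0 0 -0.08 0 0 0 0.62; 0 0 -0.09 0 0 0 0.62; 0 0.04 -0.09 0 0 0 0.62';  python3 -c "
from h import *
st()
p,d=capture('wrist'); s=read_state(); np.savez('w6.npz',p=p,d=d,R=s['tcp_rot'],t=s['position']); cv2.imwrite('pics/w6.png',p[:,:,::-1])"
```

```text
time_s: 10.85
position: [0.6043, -0.0686, 0.0544]
tcp_rot: [[0.064, -0.998, -0.002], [-0.998, -0.064, 0.0], [-0.0, 0.002, -1.0]]
force: [-4.9, -0.9, -0.1]
opening: 0.398
t 10.85 pos [ 0.6043 -0.0686  0.0544] yaw -86.31 tz [-2.4e-03  2.0e-04 -1.0e+00] F [-4.9 -0.9 -0.1] M [-0.26  1.12  0.04] op 0.398 j [-17.   43.6  91.9  -0.   44.7  69.4]
time_s: 11.85
position: [0.5687, -0.072, 0.1461]
tcp_rot: [[0.065, -0.998, 0.008], [-0.998, -0.065, -0.002], [0.003, -0.007, -1.0]]
force: [-0.5, -0.1, -1.0]
opening: 0.619
t 11.85 pos [ 0.5687 -0.072   0.1461] yaw -86.28 tz [ 0.0076 -0.0024 -1.    ] F [-0.5 -0.1 -1. ] M [-0.08  0.19  0.01] op 0.619 j [-18.4  33.4  94.9   0.   51.2  67.9]
```

View pics/w6.png

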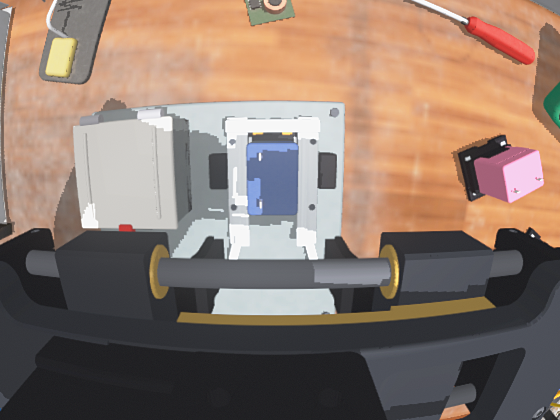

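```bash
python3 - <<'E'
from h import *
np.set_printoptions(precision=4,suppress=True)
z=np.load('w6.npz'); s=dict(tcp_rot=z['R'],position=z['t']); t,P=wcloud(z['d'],s); p=z['p'].astype(int)
blue=(p[...,2]>p[...,0]+25)&(p[...,2]>p[...,1]+15)
m=blue&(P[...,2]>.066)&(P[...,2]<.085)&(np.hypot(P[...,0]-.604,P[...,1]+.068)<.06)
X=P[m]; print(m.sum(),cv2.minAreaRect((X[:,:2]*1000).astype(np.float32)),np.percentile(X[:,2],[5,50,95]))
# black plunger housings
k=(p.sum(-1)<200)&(np.abs(P[...,0]-.6)<.06)&(P[...,2]>.012)&(P[...,2]<.035)
for a,b in((-.03,-.005),(-.14,-.1)):
    q=P[k&(P[...,1]>a)&(P[...,1]<b)]; print('housing',len(q),q.min(0),q.max(0)) if len(q) else print('none')
q=P[(P[...,2]>.0205)&(P[...,2]<.03)&(P[...,0]>.55)&(P[...,0]<.68)&(P[...,1]>-.085)&(P[...,1]<-.05)&(p.min(-1)>130)]
print('stop bar x',np.percentile(q[:,0],[1,50,99]))
go([.522,.041,.15],-86.35)
E
```

```text
3605 ((590.6458129882812, -66.55683898925781), (49.10543441772461, 34.96867752075195), 3.683187961578369) [0.069  0.0702 0.0713]
housing 23 [ 0.5731 -0.029   0.0195] [ 0.5897 -0.015   0.022 ]
housing 7 [ 0.5787 -0.1074  0.0197] [ 0.5889 -0.1056  0.0208]
stop bar x [0.6215 0.6273 0.633 ]
rows to [0.522, 0.041, 0.15] -86.35 : [-0.1132  0.0294 -0.0054] [0.5  0.13 0.07] rows 1.9
```

```bash
python3 -m jog '-0.04 0.01 -0.005 0 0 0 0.55; -0.08 0.02 -0.005 0 0 0 0.55; -0.105 0.027 -0.005 0 0 0 0.55; -0.113 0.029 -0.005 0 0 0 0.55; -0.113 0.029 -0.005 0 0 0 0.55; -0.113 0.029 -0.005 0 0 0 0.55';  python3 -c "
from h import *
st()
s=read_state();p,d=capture('wrist'); np.savez('w7.npz',p=p,d=d,R=s['tcp_rot'],t=s['position']); cv2.imwrite('pics/w7.png',p[:,:,::-1])
p,d=capture('top'); P=cloud('top',d); np.savez('top3.npz',p=p,d=d,P=P); cv2.imwrite('pics/t3.png',cv2.resize(p[150:290,170:370],None,fx=4,fy=4,interpolation=cv2.INTER_CUBIC)[:,:,::-1])"
```

```text
time_s: 12.65
position: [0.53, 0.0389, 0.1495]
tcp_rot: [[0.063, -0.998, 0.001], [-0.998, -0.063, -0.0], [0.0, -0.001, -1.0]]
force: [0.9, -1.0, 0.1]
opening: 0.552
t 12.65 pos [0.53   0.0389 0.1495] yaw -86.38 tz [ 7.e-04 -4.e-04 -1.e+00] F [ 0.9 -1.   0.1] M [-0.08  0.17 -0.02] op 0.552 j [ -7.9  30.7 100.5  -0.   48.7  78.5]
```

View pics/w7.png

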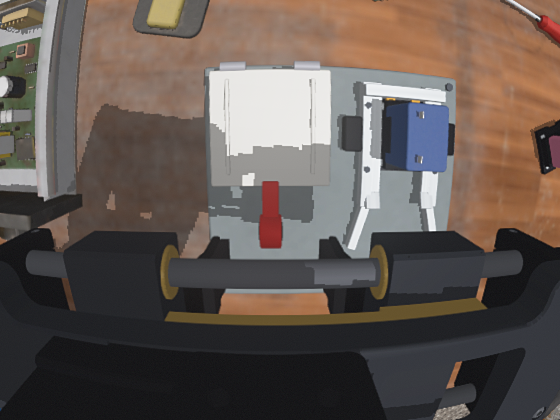

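View pics/t3.png

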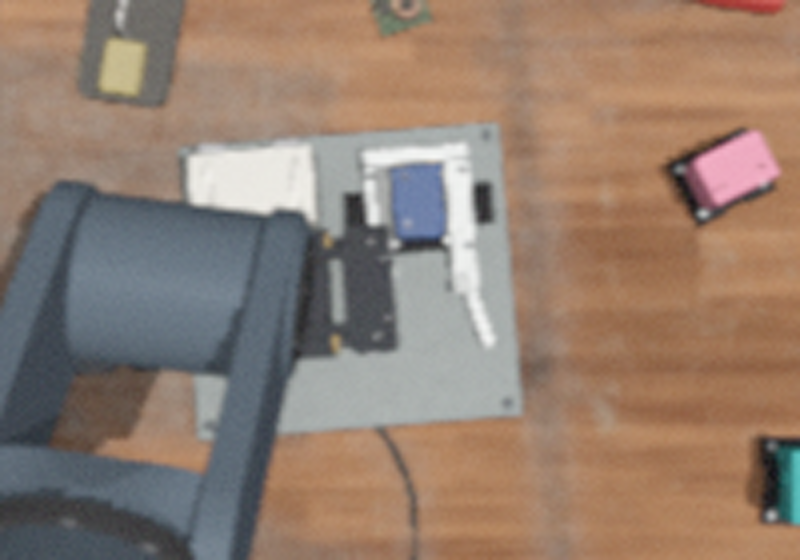

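The wrist picture shows the red grip at (270,230), a little left of the fingers' middle at column 274. In the top picture the battery is against the stop between the plunger housings. I'll measure both.

```bash
python3 - <<'E'
from h import *
np.set_printoptions(precision=4,suppress=True)
z=np.load('w7.npz'); s=dict(tcp_rot=z['R'],position=z['t']); t,P=wcloud(z['d'],s); p=z['p'].astype(int)
gr=(p[...,0]>100)&(p[...,1]<60)&(P[...,0]<.57)&(P[...,2]>.03)&(np.abs(P[...,1]-.04)<.03)
q=t[gr]; print(len(q),q.min(0),q.max(0)); print('world',P[gr].min(0),P[gr].max(0))
for y0 in np.arange(-.04,.03,.005):
    a=q[(q[:,1]>=y0)&(q[:,1]<y0+.005)]
    if len(a)>2: print(round(y0,3),len(a),a[:,0].min(),a[:,0].max(),'z',np.median(a[:,2]))
blue=(p[...,2]>p[...,0]+25)&(p[...,2]>p[...,1]+15)
m=blue&(P[...,2]>.066)&(P[...,2]<.085)&(np.hypot(P[...,0]-.604,P[...,1]+.068)<.06)
X=P[m]; print(m.sum(),cv2.minAreaRect((X[:,:2]*1000).astype(np.float32)),np.percentile(X[:,2],[5,50,95]))
q=P[(P[...,2]>.0205)&(P[...,2]<.03)&(P[...,0]>.55)&(P[...,0]<.68)&(P[...,1]>-.085)&(P[...,1]<-.05)&(p.min(-1)>130)]
print('stop bar x',np.percentile(q[:,0],[1,50,99]))
z=np.load('top3.npz');P=z['P'];p=z['p'].astype(int)
m=(p[...,2]>p[...,0]+25)&(p[...,2]>p[...,1]+15)&(P[...,2]>.063)&(np.hypot(P[...,0]-.604,P[...,1]+.068)<.06)
X=P[m]; print('top cam',m.sum(),cv2.minAreaRect((X[:,:2]*1000).astype(np.float32)))
E
```

```text
1195 [-0.0103 -0.0295  0.0736] [0.0053 0.018  0.0884]
world [0.5118 0.0329 0.061 ] [0.5595 0.049  0.0759]
-0.03 101 -0.007434567046450281 0.002492080194714305 z 0.08380837128977095
-0.025 103 -0.007495952345602837 0.0025091279908470224 z 0.08385229159749699
-0.02 96 -0.007556578344685122 0.002503443212178071 z 0.08396129829018475
-0.015 106 -0.007567394371244986 0.0025195253212042306 z 0.08390910988899121
-0.01 103 -0.008343338994768154 0.0032526245400912807 z 0.08397603041310342
-0.005 192 -0.009886341288355834 0.0047281042439546285 z 0.08079213841084189
-0.0 168 -0.010322473672356626 0.005307919657828657 z 0.07657298682031363
0.005 147 -0.010301259961938243 0.005345140194100978 z 0.0753415472772041
0.01 121 -0.009727413148989419 0.005334364013034659 z 0.07577657073589919
0.015 58 -0.009156902072892643 0.004691919843343685 z 0.07859390736443277
2903 ((602.167236328125, -68.7905044555664), (49.56864547729492, 36.217506408691406), 3.9163408279418945) [0.0702 0.0727 0.0739]
stop bar x [0.5502 0.5634 0.6434]
top cam 221 ((601.7545166015625, -66.03167724609375), (33.09220886230469, 50.106624603271484), 89.50909423828125)
```

```bash
python3 -m jog '-0.0025 0.006 0.02 0 0 0 0.5; -0.0025 0.006 0.05 0 0 0 0.5; -0.0025 0.006 0.075 0 0 0 0.5; -0.0025 0.006 0.086 0 0 0 0.5; -0.0025 0.006 0.087 0 0 0 0.5; -0.0025 0.006 0.087 0 0 0 0.5';  python3 -c "
from h import *
st()"; python3 -m jog '0 0 0 0 0 0 0.05; 0 0 0 0 0 0 0.05; 0 0 0 0 0 0 0.05; 0 0 0 0 0 0 0.05; 0 0 0 0 0 0 0.05; 0 0 0 0 0 0 0.05';  python3 -c "
from h import *
st()
p,d=capture('scene'); cv2.imwrite('pics/s3.png',cv2.resize(p[140:280,180:380],None,fx=4,fy=4,interpolation=cv2.INTER_CUBIC)[:,:,::-1])"
```

```text
time_s: 13.5
position: [0.5238, 0.0417, 0.0632]
tcp_rot: [[0.064, -0.998, 0.001], [-0.998, -0.064, -0.0], [0.0, -0.001, -1.0]]
force: [-0.5, 0.3, 1.2]
opening: 0.499
t 13.5 pos [0.5238 0.0417 0.0632] yaw -86.34 tz [ 1.5e-03 -2.0e-04 -1.0e+00] F [-0.5  0.3  1.2] M [-0.06  0.16 -0.06] op 0.499 j [ -7.6  38.9 104.2  -0.   36.8  78.7]
time_s: 14.25
position: [0.5233, 0.0412, 0.0627]
tcp_rot: [[0.065, -0.998, 0.0], [-0.998, -0.065, -0.001], [0.001, -0.0, -1.0]]
force: [-0.5, -5.7, 0.9]
opening: 0.181
t 14.25 pos [0.5233 0.0412 0.0627] yaw -86.3 tz [ 3.e-04 -1.e-03 -1.e+00] F [-0.5 -5.7  0.9] M [-0.95  0.28  0.04] op 0.181 j [-7.700e+00  3.900e+01  1.042e+02 -1.000e-01  3.670e+01  7.870e+01]
```

View pics/s3.png

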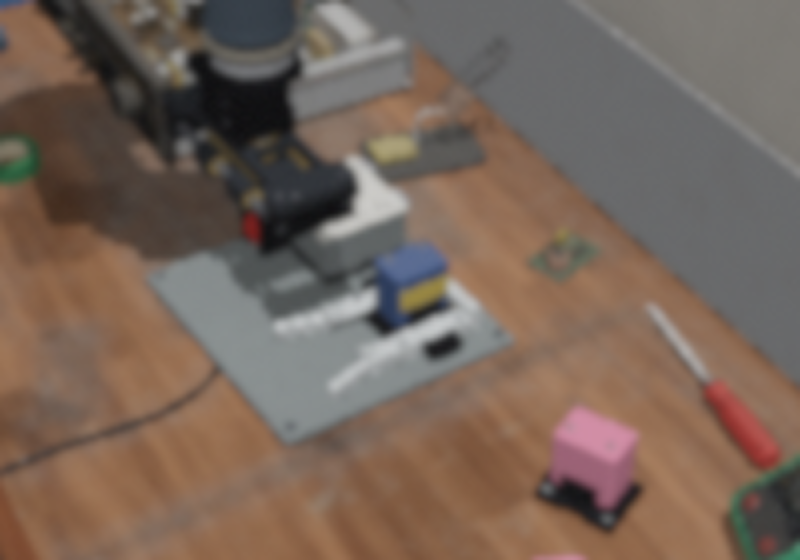

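Opening 0.181 is 15.7 mm, so the grip is held; the scene view shows the battery docked. Now I'll swing the cover along its 120 mm arc.

```bash
python3 -m jog '0.001 -0.0006 -0.0104 0 0 0 0.05; 0.001 -0.0022 -0.0208 0 0 0 0.05; 0.001 -0.0046 -0.031 0 0 0 0.05; 0.001 -0.008 -0.0409 0 0 0 0.05; 0.001 -0.0121 -0.0505 0 0 0 0.05; 0.001 -0.0171 -0.0597 0 0 0 0.05; 0.001 -0.0171 -0.0597 0 0 0 0.05';  python3 -c "
from h import *
st()
p,d=capture('wrist'); cv2.imwrite('pics/w8.png',p[:,:,::-1])"
```

```text
time_s: 15.18
position: [0.5397, 0.0422, 0.1229]
tcp_rot: [[0.064, -0.998, -0.001], [-0.998, -0.064, 0.0], [-0.0, 0.001, -1.0]]
force: [-4.3, -1.6, 0.6]
opening: 0.181
t 15.18 pos [0.5397 0.0422 0.1229] yaw -86.31 tz [-1.2e-03  1.0e-04 -1.0e+00] F [-4.3 -1.6  0.6] M [-0.34  0.9   0.1 ] op 0.181 j [ -7.4  33.8 100.1  -0.   46.2  79. ]
```

View pics/w8.png

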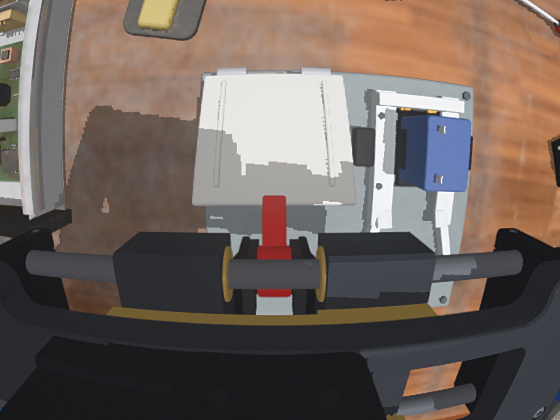

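The cover is at about 30°, with the grip firmly between the pads at (275,270). Continuing to 60°.

```bash
python3 -m jog '0 -0.0058 -0.0087 0 0 0 0.05; 0 -0.0123 -0.0169 0 0 0 0.05; 0 -0.0195 -0.0245 0 0 0 0.05; 0 -0.0274 -0.0315 0 0 0 0.05; 0 -0.0358 -0.0377 0 0 0 0.05; 0 -0.0447 -0.0432 0 0 0 0.05; 0 -0.0447 -0.0432 0 0 0 0.05; 0 -0.0447 -0.0432 0 0 0 0.05';  python3 -c "
from h import *
st()
s=read_state();p,d=capture('wrist'); np.savez('w9.npz',p=p,d=d,R=s['tcp_rot'],t=s['position']); cv2.imwrite('pics/w9.png',p[:,:,::-1])
t,P=wcloud(d,s)
q=P[(P[...,2]>.075)&(P[...,2]<.135)&(p.min(-1)>110)&(P[...,1]>.0)&(P[...,1]<.1)&(P[...,0]>.55)&(P[...,0]<.67)]
a=np.polyfit(q[:,0],q[:,2],1); print('cover pts',len(q),'slope angle',np.degrees(np.arctan(a[0])),'z=.06 at x',(.06-a[1])/a[0])
p,d=capture('scene'); cv2.imwrite('pics/s4.png',cv2.resize(p[140:280,180:380],None,fx=4,fy=4,interpolation=cv2.INTER_CUBIC)[:,:,::-1])
p,d=capture('top'); P=cloud('top',d); np.savez('top4.npz',p=p,d=d,P=P); cv2.imwrite('pics/t4.png',cv2.resize(p[150:290,170:370],None,fx=4,fy=4,interpolation=cv2.INTER_CUBIC)[:,:,::-1])"
```

```text
time_s: 16.23
position: [0.5861, 0.0452, 0.1662]
tcp_rot: [[0.064, -0.998, 0.003], [-0.998, -0.064, 0.0], [-0.0, -0.003, -1.0]]
force: [-3.2, 1.3, 2.8]
opening: 0.182
t 16.23 pos [0.5861 0.0452 0.1662] yaw -86.34 tz [ 3.5e-03  5.0e-04 -1.0e+00] F [-3.2  1.3  2.8] M [0.23 0.62 0.06] op 0.182 j [-6.5 32.8 91.8  0.1 55.3 79.8]
cover pts 9246 slope angle -59.066760098623774 z=.06 at x 0.6473622573870598
```

View pics/w9.png

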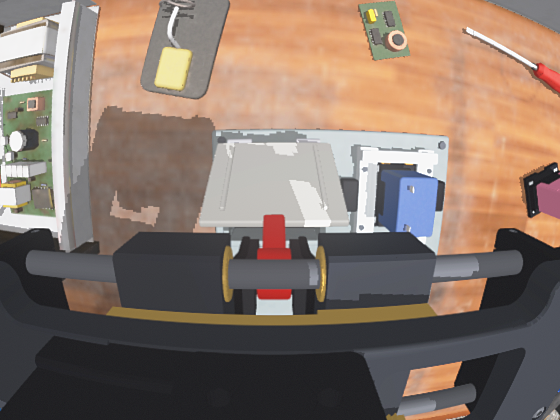

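View pics/s4.png

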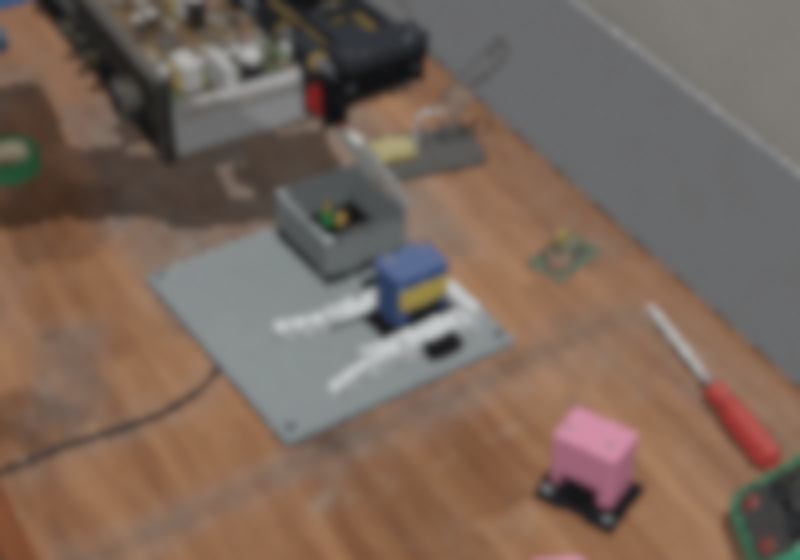

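View pics/t4.png

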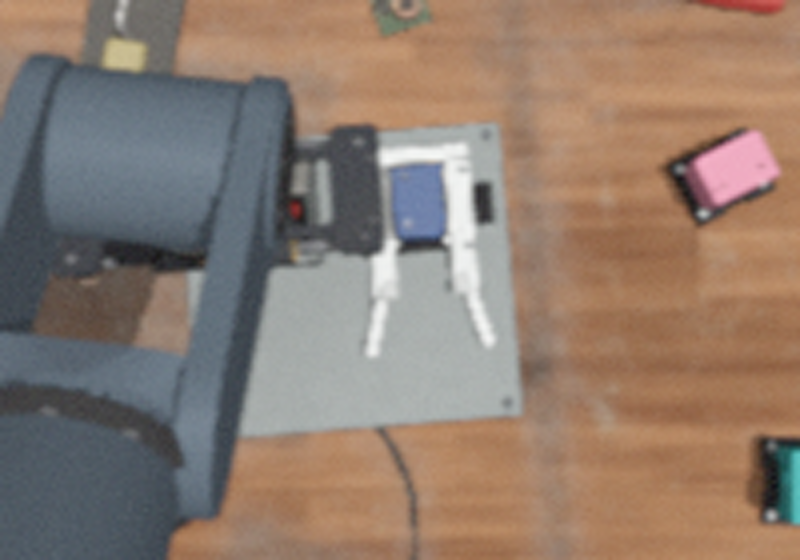

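The cover is about 59° open with the box interior visible, and the battery is against the stop at (418,205) in the top crop. Last I'll check that it holds steady and where the battery sits.

```bash
python3 -m jog '0 0 0 0 0 0 0.05; 0 0 0 0 0 0 0.05; 0 0 0 0 0 0 0.05; 0 0 0 0 0 0 0.05';  python3 - <<'E'
from h import *
np.set_printoptions(precision=4,suppress=True)
st(); s=read_state();p,d=capture('wrist');t,P=wcloud(d,s); p=p.astype(int)
q=P[(P[...,2]>.075)&(P[...,2]<.135)&(p.min(-1)>110)&(P[...,1]>.0)&(P[...,1]<.1)&(P[...,0]>.55)&(P[...,0]<.67)]
a=np.polyfit(q[:,0],q[:,2],1); print('cover angle',np.degrees(np.arctan(a[0])))
blue=(p[...,2]>p[...,0]+25)&(p[...,2]>p[...,1]+15)
m=blue&(P[...,2]>.067)&(P[...,2]<.085)&(np.hypot(P[...,0]-.604,P[...,1]+.068)<.06)
X=P[m]; print(m.sum(),cv2.minAreaRect((X[:,:2]*1000).astype(np.float32)))
k=(P[...,2]>.020)&(P[...,2]<.028)&(np.abs(P[...,1]+.066)<.015)&(P[...,0]>.62)&(P[...,0]<.66)&(p.min(-1)>120)
print('stop bar',k.sum(),np.percentile(P[k][:,0],[2,98]))
E
```

```text
time_s: 16.88
position: [0.5854, 0.0451, 0.1657]
tcp_rot: [[0.064, -0.998, 0.001], [-0.998, -0.064, 0.0], [-0.0, -0.001, -1.0]]
force: [-2.2, 3.7, 3.6]
opening: 0.182
t 16.88 pos [0.5854 0.0451 0.1657] yaw -86.34 tz [ 0.0014  0.0005 -1.    ] F [-2.2  3.7  3.6] M [0.68 0.22 0.06] op 0.182 j [-6.5 32.8 91.8  0.  55.3 79.8]
cover angle -58.49649903244944
2297 ((602.39013671875, -68.4178237915039), (49.679344177246094, 35.72156524658203), 4.1399383544921875)
stop bar 41 [0.6319 0.6449]
```

```bash
python3 -c "
from rig import *
print(hand_in())"
```

```text
the job is handed in; nothing more can be done
None
```

The battery is in the dock against the end stop and released. I handed in at about 17 s of the 58 s, with the gripper still holding the cover about 60° open by its red grip.

**Battery:**
- It slid in with low force. Near home the force flipped to a forward pull, which I take as the plungers clicking into the notches. It then stopped dead under 15 N of push.
- After release, the wrist camera put its centre at x = 0.602 m, about 30–32 mm short of the stop bar; fully home is 32 mm. I couldn't see the plungers themselves and didn't do a pull-back test.

**Cover:**
- The last depth fit gave 58.5°, and the grip's position on its arc works out to about 60°.
- It held steady over the last half second, with the gripper at 15.8 mm on the 16 mm disc and forces of about 6 N.

**Disagreements:** One picture taken while the arm was still moving showed the battery about 10 mm off. Pictures taken after the arm settled agreed on x = 0.602 m.

**Other things on the bench:** I didn't touch the bystanders or the look-alikes.

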